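# Close the keeper and hold the gear shaft up on its cam lift

### The arm

A 7-joint arm with a two-finger parallel gripper is mounted at the origin on the work surface. World frame = base frame: x ahead of the robot, y to its left, z up, the work surface at z = 0. Lengths are in m, angles in rad, forces in N, time in s.
With the tool pointing down it reaches from about 0.4 to 0.85 m from the base axis. Payload 10.4 kg.
Tool frame: the origin (TCP) lies between the finger pads; the fingertips stand tcp_to_tips ahead of it and the grasp point (between the pads) lies 8 mm behind it (tcp_to_tips is the distance from the TCP to the fingertips, in m); z points along the fingers, y is the line along which they close (so a half turn about z gives the same grasp; the last joint's range is limited). The gripper opens to 85 mm and grips with 20 to 120 N. Pads are 22 mm wide; open, the fingers measure 114 mm over their backs; the gripper's body (76 mm by 85 mm) begins 54 mm behind the grasp point. The pads swing forward as they close: fully open they stand 13 mm farther back than shut.
Start: joints at [1.263, 0.332, -0.065, 1.46, 0.022, 1.35, -0.088], TCP at [0.176, -0.6, 0.242] pointing down, gripper open.
Joint ranges: [-2.6, 2.6], [-0.5, 2.12], [-1.47, 1.34], [0.16, 2.42], [-1.27, 4.41], [0.06, 2.06], [-2.6, 2.6]. Speed limits (rad/s): [2.22, 2.22, 2.79, 2.79, 3.14, 3.14, 3.14].

### API

Orientations are given as a unit quaternion [x, y, z, w].
In Python, from workcell import * gives the robot as it stands.
- The arm moves only by the tool apply_moves, never from a script. Its argument "rows" is a list of rows, each an object of numbers: "x", "y", "z": the shift along the tool's x, y, z in mm; "ax", "ay", "az": the turn, a rotation vector about the tool's x, y, z in degrees; "gripper": the closure, from 0 (fully open) to 1 (shut). A call has 1 to 5 rows; each row shifts and turns the commanded pose from where the row before left it, along the tool's axes as they then stand; what a row does not reach is not made up. A row lasts 1/12 s, in which the tool goes at most 41.7 mm and 7.16 degrees, less where a joint would pass 70% of its speed; a pose out of reach is approached as far as the arm can. A call with a gripper value outside its range is refused whole. The fingers move at their own pace and stop on an object; "newtons" is the grip in N (left out, the last holds). Time passes only in rows, so rows that do not move let the fingers close. It gives the time, the measured TCP pose, the force, the opening and the grip force at its end, in the units of the state.
- get_obs(): the state, without advancing time (a new reading comes with each control period).
- camera(name): name is "side" or "top" or "wrist"; returns a dict with "color" (480x640x3 uint8, red, green, blue), "fov_y" (degrees; the focal length in pixels is half the picture's height over the tangent of half this angle, whatever the lens; pixels are square), "cx", "cy" (the principal point, pixels), "k1" (the pictures are not rectified: a ray, as slopes to the right and down, at radius r is drawn at 1 + k1 r^2 times it, then the intrinsics apply), "rvec" (rotation vector, rad) and "tvec" (3), from world to camera coordinates, as OpenCV has them. Camera axes: x right, y down, z forward; pixel columns grow to the right and rows downward; lengths in m; the calibration is good to about 2 mm. A picture is of the moment at which its call begins. There is no depth.
- hand_in(): hands the job in; it is judged then, once.
The state is a dict: "clock": time; "joint_pos": joint angles; "joint_velocities": joint speeds; "tau": joint torques, N m; "position": TCP position; "ee_rot": TCP orientation; "ft_force": force on the tool from outside, world axes, zero at the start; "torque": the same for the moment, N m; "grip_width": opening from 0.0 (shut) to 1.0 (fully open); "grasp_force": force on a finger pad.
Only numpy, scipy, OpenCV 4.12 (cv2) and the standard library are available. Lean on these libraries where they do the work, as an engineer would, in place of code of your own. Each camera call takes 0.05 s, during which the arm holds its last target. There are 200 camera calls.

### The job

On the iron shaft stand, swing the hinged keeper bar down over the gear shaft until it rests in its catch. Then raise the ball-ended cam lever until it stands straight up, where the cam lifts the shaft highest, and keep hold of it there: a spring pulls the lever back if you let go, so finish while still holding it with the fingers. Leave the shaft in its slots and the other tools and parts on the bench where they are.

Things in the scene. Friction and masses are not known exactly. Their poses are not given: they have to be found in the camera images.
- stand: Dark iron shaft stand, fixed; base plate 170 (x) x 250 (y) x 16 mm. Origin on the bench, mid-plate, z up; yaw up to 0.35 rad. The gear shaft lies along its y in two upright slots, at y = -85 mm (top 140 mm) and at y = +85 mm (top 136 mm, with hinge ears at x = +45 to 160 mm and catch cheeks at x = -37 to 156 mm, 28 mm over their outsides). The lever swings at y = -140 mm.
- keeper (a joint): Hinge of the keeper, a 14 mm square steel bar, about the stand's y through point keeper_hinge. 0 = closed: level, pointing to the stand's -x, resting in the catch (hard stop); grows as the bar rises, 1.57 = straight up. Starts at 0.9 to 1.4. Stiff hinge (0.14 N m friction, 1 to 2 N at the grip): the bar stays where it is left.
- keeper_grip (a point): Centre of the round steel grip at the keeper bar's free end: a disc 24 mm in diameter and 22 mm wide along the stand's y, with flat ends. It lies 115 mm from the hinge axis; closed, it is 146 mm above the bench and 33 mm beyond the catch.
- keeper_hinge (a point): Point on the keeper's hinge axis in the bar's mid-plane: stand x = +45, y = +85, z = 146 mm.
- cam (a joint): Angle of the cam lever about the stand's y through point cam_axis. 0 = rest, its start: pointing to the stand's -x, 0.15 rad above level. Grows as the ball rises; 1.42 = straight up, the highest lift; beyond it the shaft sinks again (end stop 2.2). Spring and weight pull it back towards 0 at every angle, 3 to 6 N at the ball.
- cam_lever: The cam lever: steel rod 11 mm thick with a black ball, on an axle with two eccentric steel discs under the shaft. Origin on the cam axis at the middle of the stand, z = 62 mm (the rod's plane is 140 mm to its -y); its y is along the cam axis; turns with joint cam.
- cam_knob (a point): Centre of the black ball, 30 mm in diameter, at the lever's end, 110 mm from the cam axis; about 78 mm above the bench at rest, 172 mm at the top.
- cam_axis (a point): Point on the cam axis in the plane in which the lever's rod swings: stand x = 0, y = -140, z = 62 mm.
- seat (a point): Fixed point of the stand where the middle of the shaft lies at rest: stand x = 0, y = 0, z = 105.3 mm.
- shaft_mid (a point): Axis point of the loose gear shaft: steel, 20 mm in diameter, 209 mm long, with a gear 66 mm across in the middle; 0.6 to 1 kg. It rests on the two cam discs, oiled, held sideways by the slots; not to be handled. Its height is about 105 mm above the bench at rest and 122 mm when the lever is upright (lift 17 mm).
- spanner: Bystander: open-ended spanner. Leave alone. Origin at its underside.
- chuck_key: Bystander: T-handled chuck key. Leave alone. Origin at its underside.
- bearing: Bystander: bearing ring 52 mm across, 15 mm high. Leave alone. Origin at its underside.
- bushing: Bystander: flanged brass bushing 40 mm across, 30 mm high. Leave alone. Origin at its underside.
- spare_gear: Bystander: spare gear wheel lying flat, 75 mm across, 24 mm high. Leave alone. Origin at its underside.
- oil_bottle: Bystander: grey oil bottle 150 mm tall. Leave alone. Origin at its underside.
- driver: Bystander: screwdriver. Leave alone. Origin at its underside.
There are look-alikes about, which are no part of the job. Leave any pink or purple look-alike of the part that bears shaft_mid alone.

How it is judged:
On the way, in this order (a step that is already met when the one before it is completed fails the run):
1. the keeper bar is swung down and rests in its catch (value of joint keeper below 0.06 rad), for 0.2 s.
2. the cam lever stands upright, the shaft at its highest lift, with the keeper closed (value of joint cam between 1.2408 and 1.6008 rad and value of joint keeper below 0.06 rad), for 0.3 s.
At the end, for the whole second after the job is handed in: Fingers hold the lever still (over 0.8 N) within 0.18 rad of straight up; keeper closed to within 0.06 rad; shaft in its slots (middle within 12 mm sideways of its seat, within 0.06 rad of the stand's y) with its axis 120.5 to 126 mm above the bench (all of step 2 and contact force between the fingers and cam_lever above 0.8 N and horizontal distance between shaft_mid and seat below 0.012 m and angle between the y axis of shaft_mid and the y axis of stand, either way round below 0.06 rad and z of shaft_mid in the frame of stand between 0.1205 and 0.126 m and velocity of joint cam between -0.15 and 0.15 rad/s); the arm keeps its last pose, push and grip.
It fails at once if a bystander is moved more than 30 mm (distance of any of spanner, chuck_key, bearing, bushing, spare_gear, oil_bottle, driver from where it was at the start of the episode above 0.03 m).
It fails at once if the shaft is knocked out of its slots (distance between shaft_mid and seat above 0.03 m).
It also fails if it takes over 58 s, if anything falls off the work surface, if the arm or the gripper's body presses on something with over 40 N, if the wrist force passes 120 N, or if a joint passes its speed limit or range.

## Working session

There is one attempt and no reset: what is moved stays moved. The work goes in short steps, Python scripts to look and compute and a tool call to move; the robot and the scene stay as the last step left them, time stands still between calls to the robot, and variables do not carry over. Pictures are saved under pics/ and viewed, at most 10 in all, crops included, and the job is handed in when it is done.

Besides the shell and the picture viewer there is one more tool, called after "Request:" as a command line: name --argument value ..., lists and objects as JSON in quotes. apply_moves: Moves the arm, as the interface text tells. Its arguments: {"type":"object","properties":{"rows":{"type":"array","items":{"type":"object","properties":{"x":{"type":"number"},"y":{"type":"number"},"z":{"type":"number"},"ax":{"type":"number"},"ay":{"type":"number"},"az":{"type":"number"},"gripper":{"type":"number"}}}},"newtons":{"type":"number"}},"required":["rows"]}

```bash
ls; mkdir -p pics; python3 - <<'E'
from workcell import *
import cv2,numpy as np,pickle
o=get_obs();print({k:np.round(v,3).tolist() for k,v in o.items()})
d={}
for n in("side","top"):
    c=camera(n);d[n]=c
    cv2.imwrite(f"pics/{n}0.png",c["color"][:,:,::-1])
    print(n,{k:np.round(v,3).tolist() for k,v in c.items() if k!="color"})
pickle.dump(d,open("c0.pkl","wb"))
E
```

```text
pics
{'clock': 0.0, 'joint_pos': [1.263, 0.333, -0.065, 1.461, 0.022, 1.35, -0.089], 'joint_velocities': [-0.0, -0.0, 0.001, 0.001, -0.001, 0.0, 0.0], 'tau': [0.0, -62.545, 0.049, -39.162, 0.016, 0.01, -0.0], 'position': [0.175, -0.599, 0.242], 'ee_rot': [0.99, 0.142, -0.0, -0.001], 'ft_force': [-0.629, -0.307, 0.257], 'torque': [-0.048, -0.071, -0.066], 'grasp_force': 0.0, 'grip_width': 1.003}
side {'fov_y': 51.676, 'cx': 316.511, 'cy': 234.103, 'k1': 0.024, 'rvec': [0.659, -2.743, 0.994], 'tvec': [0.485, 0.281, 0.943]}
top {'fov_y': 53.142, 'cx': 325.176, 'cy': 240.385, 'k1': -0.042, 'rvec': [2.146, -2.202, 0.037], 'tvec': [0.041, 0.577, 1.231]}
```

View pics/side0.png

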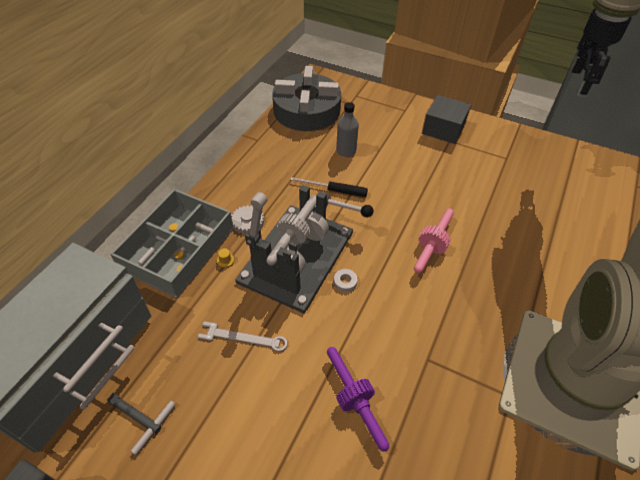

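View pics/top0.png

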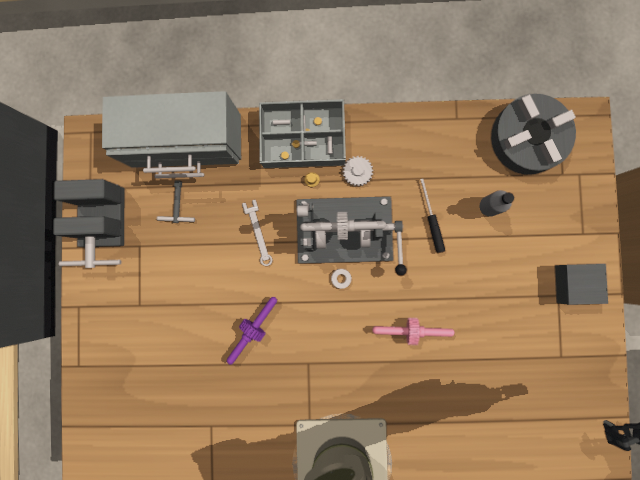

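Side: the stand is at about (297,250), with the keeper tip near (259,200) and the ball at (367,211). Top: the plate spans (297..392, 197..263), the ball is at (401,270) and the keeper grip near (303,210). Look-alikes for the gear shaft are the pink one at (415,331) and the purple one at (252,330), both off the stand. Other levers and bars that could confuse are the vise handle (90,262), the drawer handles and the chuck key (176,200). The target is the grey shaft on the dark stand at (345,228). Next I'll check this in a close crop of both views.

```bash
python3 - <<'E'
import cv2,pickle,numpy as np
d=pickle.load(open("c0.pkl","rb"))
t=d["top"]["color"][175:295,280:420,::-1];s=d["side"]["color"][175:315,225:385,::-1]
t=cv2.resize(t,(560,480),interpolation=3); cv2.imwrite("pics/tc.png",t)
s=cv2.resize(s,(640,560),interpolation=3); cv2.imwrite("pics/sc.png",s)
E
```

```text
(no output)
```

View pics/tc.png

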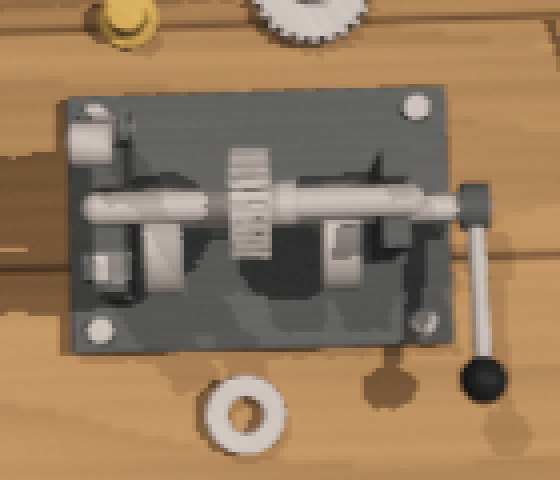

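View pics/sc.png

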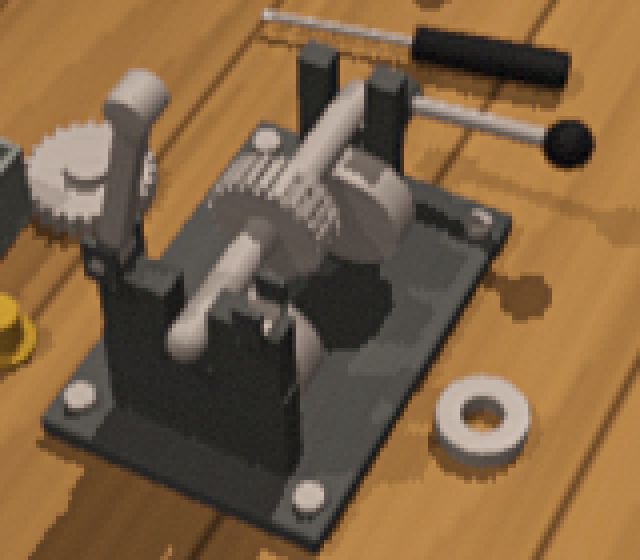

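The crops confirm the choice. In the top crop the plate corners are (66,99), (443,88), (452,342), (74,353), the ball is at (484,380) and the keeper grip at (90,142). In the side crop the ball is at (569,144) and the grip at about (138,95).

```bash
cat > h.py <<'E'
import numpy as np,cv2
from scipy.spatial.transform import Rotation as R
def ray(c,u,v):
    f=240/np.tan(np.radians(c["fov_y"])/2)
    K=np.array([[f,0,c["cx"]],[0,f,c["cy"]],[0,0,1]])
    p=cv2.undistortPoints(np.array([[[u,v]]],float),K,np.array([c["k1"],0,0,0.]))[0,0]
    M=R.from_rotvec(np.ravel(c["rvec"])).as_matrix();t=np.ravel(c["tvec"])
    d=M.T@[p[0],p[1],1];return -M.T@t,d/np.linalg.norm(d)
def plane(c,u,v,z):
    o,d=ray(c,u,v);return o+d*(z-o[2])/d[2]
def tri(r1,r2):
    (o1,d1),(o2,d2)=r1,r2
    s=np.linalg.lstsq(np.stack([d1,-d2],1),o2-o1,rcond=None)[0]
    a,b=o1+s[0]*d1,o2+s[1]*d2;return (a+b)/2,np.linalg.norm(a-b)
E
python3 - <<'E'
from h import *;import pickle
d=pickle.load(open("c0.pkl","rb"));T,S=d["top"],d["side"]
t=lambda u,v:(280+(u+.5)/4-.5,175+(v+.5)/4-.5)
s=lambda u,v:(225+(u+.5)/4-.5,175+(v+.5)/4-.5)
C=np.array([plane(T,*t(*p),.016) for p in((66,99),(443,88),(452,342),(74,353))])
print(C.round(4));c=C.mean(0)
ydir=(C[0]+C[3]-C[1]-C[2])[:2];print(np.linalg.norm(ydir)/2)
xdir=(C[0]+C[1]-C[2]-C[3])[:2];print(np.linalg.norm(xdir)/2)
yaw1=np.arctan2(-ydir[0],ydir[1]);yaw2=np.arctan2(xdir[1],xdir[0]);print("c",c,"yaw",yaw1,yaw2)
S2=np.array([plane(S,*s(*p),.016) for p in((45,425),(512,215),(318,546))]);print("side corners",S2.round(4))
b=tri(ray(T,*t(484,380)),ray(S,*s(569,144)));g=tri(ray(T,*t(90,142)),ray(S,*s(138,93)))
print(b,g)
yaw=(yaw1*250+yaw2*170)/420
M=np.array([[np.cos(yaw),-np.sin(yaw)],[np.sin(yaw),np.cos(yaw)]])
for q in(b,g):print("stand frame",M.T@(q[0][:2]-c[:2]),q[0][2])
E
```

```text
[[ 0.6884  0.0996  0.016 ]
 [ 0.6885 -0.1478  0.016 ]
 [ 0.5222 -0.1481  0.016 ]
 [ 0.5213  0.0978  0.016 ]]
0.24667265524362095
0.16668105382467363
c [ 0.60509815 -0.0246052   0.016     ] yaw 0.0018959271424802955 0.005994986152269502
side corners [[ 0.6853  0.104   0.016 ]
 [ 0.523  -0.146   0.016 ]
 [ 0.5201  0.1035  0.016 ]]
(array([ 0.49768641, -0.16011686,  0.07646984]), np.float64(0.0013208256245855778)) (array([0.62724685, 0.06540375, 0.26426903]), np.float64(2.604506802351365e-05))
stand frame [-0.10789282 -0.13512895] 0.076469839714916
stand frame [0.02246855 0.08992964] 0.2642690327002715
```

Request:
apply_moves --rows '[{"z": -27,"az": 5.5,"gripper": 0.35},{"z": -27,"az": 5.5},{"z": -27,"az": 5.3},{"x": 23,"y": -33},{"x": 23,"y": -33}]' --newtons 20

```text
invalid input at $.rows[0]: expected keys x, y, z, ax, ay, az, gripper
```

```bash
python3 -c "
from workcell import *
try: print(tcp_to_tips)
except Exception as e: print(e)
print(get_obs())"
```

```text
0.011
{'clock': 0.1, 'joint_pos': array([ 1.26340828,  0.33279899, -0.06469151,  1.46084263,  0.02158602,
        1.34988182, -0.08850446]), 'joint_velocities': array([-0.00133061, -0.00212272, -0.00082225, -0.00358828, -0.00144351,
       -0.00111012, -0.00082842]), 'tau': array([ 9.84397884e-04, -6.26742053e+01,  4.88557946e-02, -3.92428780e+01,
        1.63848099e-02,  6.90716843e-03,  4.87760769e-05]), 'position': array([ 0.17550717, -0.59952887,  0.24160852]), 'ee_rot': array([ 9.89878663e-01,  1.41914944e-01, -1.09420308e-04, -6.08295281e-04]), 'ft_force': array([-0.73609237,  0.47705857,  0.35050593]), 'torque': array([-0.01053555,  0.00075943, -0.07276583]), 'grasp_force': 0.0, 'grip_width': 1.0038596379478357}
```

All keys are needed in each row.

Request:
apply_moves --rows '[{"x": 0,"y": 0,"z": -27,"ax": 0,"ay": 0,"az": 5.5,"gripper": 0.35},{"x": 0,"y": 0,"z": -27,"ax": 0,"ay": 0,"az": 5.5,"gripper": 0.35},{"x": 0,"y": 0,"z": -27,"ax": 0,"ay": 0,"az": 5.3,"gripper": 0.35},{"x": 22,"y": -32,"z": 0,"ax": 0,"ay": 0,"az": 0,"gripper": 0.35},{"x": 22,"y": -32,"z": 0,"ax": 0,"ay": 0,"az": 0,"gripper": 0.35}]' --newtons 20

```text
clock: 0.52
position: [0.2187, -0.5366, 0.3243]
ee_rot: [1.0, -0.002, 0.0, 0.001]
ft_force: [1.5, 1.0, -1.4]
grip_width: 0.654
grasp_force: 0.0
```

Request:
apply_moves --rows '[{"x": 22,"y": -32,"z": 0,"ax": 0,"ay": 0,"az": 0,"gripper": 0.35},{"x": 22,"y": -32,"z": 0,"ax": 0,"ay": 0,"az": 0,"gripper": 0.35},{"x": 22,"y": -32,"z": 0,"ax": 0,"ay": 0,"az": 0,"gripper": 0.35},{"x": 22,"y": -32,"z": 0,"ax": 0,"ay": 0,"az": 0,"gripper": 0.35},{"x": 22,"y": -32,"z": 0,"ax": 0,"ay": 0,"az": 0,"gripper": 0.35}]'

```text
clock: 0.93
position: [0.3301, -0.3739, 0.3231]
ee_rot: [1.0, 0.0, -0.0, 0.0]
ft_force: [1.1, -0.1, 0.8]
grip_width: 0.649
grasp_force: 0.0
```

Request:
apply_moves --rows '[{"x": 22,"y": -32,"z": 0,"ax": 0,"ay": 0,"az": 0,"gripper": 0.35},{"x": 22,"y": -32,"z": 0,"ax": 0,"ay": 0,"az": 0,"gripper": 0.35},{"x": 22,"y": -32,"z": 0,"ax": 0,"ay": 0,"az": 0,"gripper": 0.35},{"x": 22,"y": -32,"z": 0,"ax": 0,"ay": 0,"az": 0,"gripper": 0.35},{"x": 22,"y": -32,"z": 0,"ax": 0,"ay": 0,"az": 0,"gripper": 0.35}]'

```text
clock: 1.35
position: [0.4401, -0.2139, 0.3232]
ee_rot: [1.0, 0.0, -0.0, 0.0]
ft_force: [0.4, -0.6, 0.5]
grip_width: 0.652
grasp_force: 0.0
```

Request:
apply_moves --rows '[{"x": 21,"y": -31,"z": 0,"ax": 0,"ay": 0,"az": 0,"gripper": 0.35},{"x": 21,"y": -31,"z": 0,"ax": 0,"ay": 0,"az": 0,"gripper": 0.35},{"x": 21,"y": -31,"z": 0,"ax": 0,"ay": 0,"az": 0,"gripper": 0.35},{"x": 21,"y": -31,"z": 0,"ax": 0,"ay": 0,"az": 0,"gripper": 0.35},{"x": 21,"y": -31,"z": 0,"ax": 0,"ay": 0,"az": 0,"gripper": 0.35}]'

```text
clock: 1.77
position: [0.545, -0.0592, 0.3232]
ee_rot: [1.0, -0.0, -0.0, 0.0]
ft_force: [0.4, -0.1, 0.7]
grip_width: 0.649
grasp_force: 0.0
```

Request:
apply_moves --rows '[{"x": 21,"y": -31,"z": 0,"ax": 0,"ay": 0,"az": 0,"gripper": 0.35},{"x": 21,"y": -31,"z": 0,"ax": 0,"ay": 0,"az": 0,"gripper": 0.35},{"x": 21,"y": -31,"z": 0,"ax": 0,"ay": 0,"az": 0,"gripper": 0.35},{"x": 20,"y": -31,"z": 0,"ax": 0,"ay": 0,"az": 0,"gripper": 0.35},{"x": 0,"y": 0,"z": 0,"ax": 0,"ay": 0,"az": 0,"gripper": 0.35}]'

```text
clock: 2.18
position: [0.6282, 0.0711, 0.3213]
ee_rot: [1.0, 0.004, -0.001, -0.002]
ft_force: [-1.0, 1.3, 1.1]
grip_width: 0.649
grasp_force: 0.0
```

```bash
python3 - <<'E'
from workcell import *
import cv2,pickle
c=camera("wrist");pickle.dump(c,open("w1.pkl","wb"))
s=camera("side")["color"][135:315,205:385]
cv2.imwrite("pics/w1.png",c["color"][:,:,::-1])
import numpy as np
cv2.imwrite("pics/w1.png",np.hstack([cv2.resize(c["color"],(400,300)),cv2.resize(s,(300,300))])[:,:,::-1])
print(get_obs()["position"])
E
```

```text
[0.62743284 0.06520417 0.322145  ]
```

View pics/w1.png

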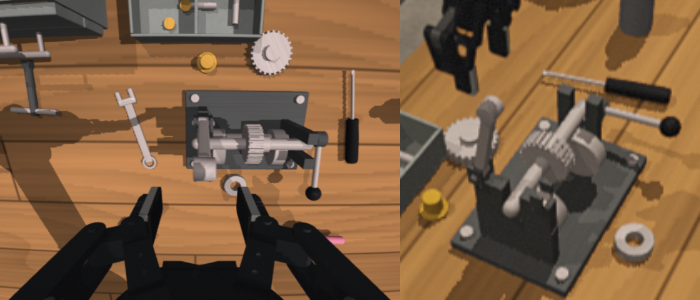

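The wrist view shows the keeper grip at about (328,265) full-res, between the fingers. The side view shows the fingers above the grip.

```bash
python3 - <<'E'
from h import *;import pickle
c=pickle.load(open("w1.pkl","rb"))
for p in((328,272),(500,310)): print([plane(c,*p,z).round(4) for z in (.25,.26,.27,.076)])
cv2.imwrite("pics/w1c.png",cv2.resize(c["color"][160:340,240:540,::-1],None,fx=2.6,fy=2.6,interpolation=3))
E
```

```text
[array([0.6228, 0.0654, 0.25  ]), array([0.6272, 0.0657, 0.26  ]), array([0.6316, 0.066 , 0.27  ]), array([0.5461, 0.0604, 0.076 ])]
[array([ 0.5954, -0.0523,  0.25  ]), array([ 0.6012, -0.0462,  0.26  ]), array([ 0.607 , -0.0401,  0.27  ]), array([ 0.4951, -0.1588,  0.076 ])]
```

View pics/w1c.png

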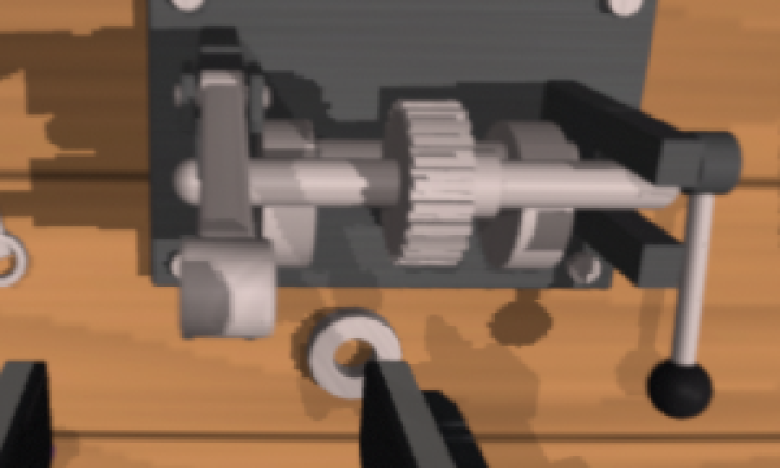

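The crop puts the grip disc centre at (327,270) full-res, which is world (0.627, 0.066, 0.259) and agrees with the two-view estimate. I'll go down and grasp it.

Request:
apply_moves --rows '[{"x": 0,"y": 0,"z": 24,"ax": 0,"ay": 0,"az": 0,"gripper": 0.35},{"x": 0,"y": 0,"z": 24,"ax": 0,"ay": 0,"az": 0,"gripper": 0.35},{"x": 0,"y": 0,"z": 23,"ax": 0,"ay": 0,"az": 0,"gripper": 0.35},{"x": 0,"y": 0,"z": 0,"ax": 0,"ay": 0,"az": 0,"gripper": 0.35},{"x": 0,"y": 0,"z": 0,"ax": 0,"ay": 0,"az": 0,"gripper": 0.9}]'

```text
clock: 2.7
position: [0.6268, 0.0617, 0.252]
ee_rot: [1.0, -0.001, -0.001, 0.001]
ft_force: [-0.2, 0.8, 1.3]
grip_width: 0.523
grasp_force: 0.0
```

Request:
apply_moves --rows '[{"x": 0,"y": 0,"z": 0,"ax": 0,"ay": 0,"az": 0,"gripper": 0.9},{"x": 0,"y": 0,"z": 0,"ax": 0,"ay": 0,"az": 0,"gripper": 0.9},{"x": 0,"y": 0,"z": 0,"ax": 0,"ay": 0,"az": 0,"gripper": 0.9},{"x": 0,"y": 0,"z": 0,"ax": 0,"ay": 0,"az": 0,"gripper": 0.9},{"x": 0,"y": 0,"z": 0,"ax": 0,"ay": 0,"az": 0,"gripper": 0.9}]'

```text
clock: 3.12
position: [0.6278, 0.067, 0.2548]
ee_rot: [1.0, 0.002, 0.002, -0.002]
ft_force: [-0.7, 10.3, 0.5]
grip_width: 0.249
grasp_force: 25.9
```

Request:
apply_moves --rows '[{"x": -15.6,"y": -1.5,"z": 4.1,"ax": 0,"ay": 0,"az": 0,"gripper": 0.9},{"x": -14.8,"y": 0,"z": 6.3,"ax": 0,"ay": 0,"az": 0,"gripper": 0.9},{"x": -13.7,"y": 0,"z": 8.3,"ax": 0,"ay": 0,"az": 0,"gripper": 0.9},{"x": -12.6,"y": 0,"z": 10.1,"ax": 0,"ay": 0,"az": 0,"gripper": 0.9},{"x": -10.9,"y": 0,"z": 11.8,"ax": 0,"ay": 0,"az": 0,"gripper": 0.9}]'

```text
clock: 3.53
position: [0.5607, 0.067, 0.2149]
ee_rot: [1.0, 0.001, 0.003, -0.001]
ft_force: [1.1, 6.5, 4.2]
grip_width: 0.255
grasp_force: 27.8
```

Request:
apply_moves --rows '[{"x": -9.2,"y": 0,"z": 13.2,"ax": 0,"ay": 0,"az": 0,"gripper": 0.9},{"x": -7.3,"y": 0,"z": 14.3,"ax": 0,"ay": 0,"az": 0,"gripper": 0.9},{"x": -5.2,"y": 0,"z": 15.2,"ax": 0,"ay": 0,"az": 0,"gripper": 0.9},{"x": -3.1,"y": 0,"z": 14,"ax": 0,"ay": 0,"az": 0,"gripper": 0.9},{"x": 0,"y": 0,"z": 0,"ax": 0,"ay": 0,"az": 0,"gripper": 0.9}]'

```text
clock: 3.95
position: [0.5348, 0.0669, 0.1551]
ee_rot: [1.0, 0.001, 0.001, -0.001]
ft_force: [-1.7, 6.6, -1.9]
grip_width: 0.249
grasp_force: 30.4
```

Request:
apply_moves --rows '[{"x": -0.8,"y": 0,"z": 10,"ax": 0,"ay": 0,"az": 0,"gripper": 0.9},{"x": 0,"y": 0,"z": 6,"ax": 0,"ay": 0,"az": 0,"gripper": 0.9},{"x": 0,"y": 0,"z": 3,"ax": 0,"ay": 0,"az": 0,"gripper": 0.9},{"x": 0,"y": 0,"z": 2,"ax": 0,"ay": 0,"az": 0,"gripper": 0.9},{"x": 0,"y": 0,"z": 0,"ax": 0,"ay": 0,"az": 0,"gripper": 0.9}]'

```text
clock: 4.37
position: [0.5343, 0.0669, 0.1361]
ee_rot: [1.0, 0.001, 0.0, -0.001]
ft_force: [-7.3, 6.1, 3.4]
grip_width: 0.252
grasp_force: 32.3
```

Request:
apply_moves --rows '[{"x": 0,"y": 0,"z": 2,"ax": 0,"ay": 0,"az": 0,"gripper": 0.9},{"x": 0,"y": 0,"z": 1,"ax": 0,"ay": 0,"az": 0,"gripper": 0.9},{"x": 0,"y": 0,"z": 0,"ax": 0,"ay": 0,"az": 0,"gripper": 0.9},{"x": 0,"y": 0,"z": 0,"ax": 0,"ay": 0,"az": 0,"gripper": 0.9},{"x": 0,"y": 0,"z": 0,"ax": 0,"ay": 0,"az": 0,"gripper": 0.9}]'

```text
clock: 4.78
position: [0.5345, 0.067, 0.1355]
ee_rot: [1.0, 0.001, 0.001, -0.0]
ft_force: [-19.2, 3.3, 30.8]
grip_width: 0.252
grasp_force: 36.0
```

```bash
python3 - <<'E'
from workcell import *
import cv2
s=camera("side")["color"][155:315,225:385,::-1]
cv2.imwrite("pics/s2.png",cv2.resize(s,(600,600),interpolation=3))
print(get_obs()["position"],get_obs()["ft_force"])
E
```

```text
[0.53443828 0.06699955 0.13547083] [-19.71026367   2.80998712  30.70772101]
```

View pics/s2.png

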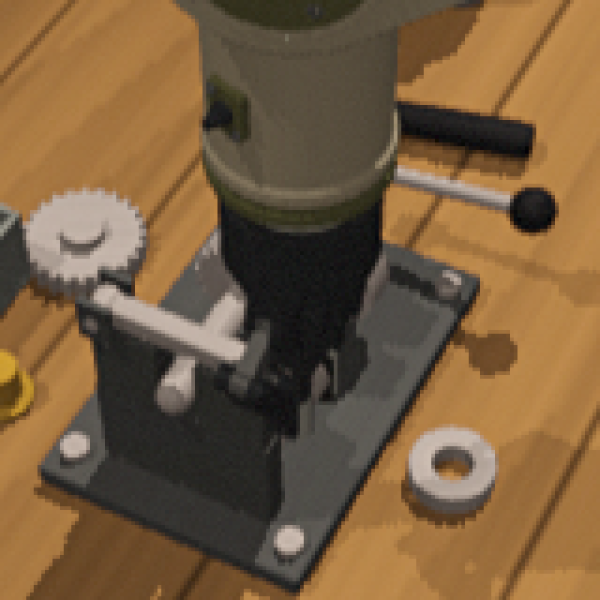

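The side view shows the bar lying level in its catch at about (170,325), and the 30 N reaction confirms the hard stop. I'll release and go to the ball.

Request:
apply_moves --rows '[{"x": 0,"y": 0,"z": -2.5,"ax": 0,"ay": 0,"az": 0,"gripper": 0.9},{"x": 0,"y": 0,"z": 0,"ax": 0,"ay": 0,"az": 0,"gripper": 0.45},{"x": 0,"y": 0,"z": 0,"ax": 0,"ay": 0,"az": 0,"gripper": 0.35},{"x": 0,"y": 0,"z": 0,"ax": 0,"ay": 0,"az": 0,"gripper": 0.35},{"x": 0,"y": 0,"z": 0,"ax": 0,"ay": 0,"az": 0,"gripper": 0.35}]'

```text
clock: 5.25
position: [0.5346, 0.0644, 0.1339]
ee_rot: [1.0, -0.0, 0.0, 0.0]
ft_force: [0.3, -0.6, 0.2]
grip_width: 0.649
grasp_force: 0.0
```

Request:
apply_moves --rows '[{"x": 0,"y": 0,"z": -15,"ax": 0,"ay": 0,"az": 0,"gripper": 0.35},{"x": -5,"y": 0,"z": -25,"ax": 0,"ay": 0,"az": 0,"gripper": 0.35},{"x": -5,"y": 0,"z": -30,"ax": 0,"ay": 0,"az": 0,"gripper": 0.35},{"x": -7,"y": 33,"z": 0,"ax": 0,"ay": 0,"az": 0,"gripper": 0.35},{"x": -7,"y": 33,"z": 0,"ax": 0,"ay": 0,"az": 0,"gripper": 0.35}]'

```text
clock: 5.67
position: [0.5111, -0.0002, 0.2055]
ee_rot: [1.0, 0.002, 0.002, -0.0]
ft_force: [1.2, -0.6, -0.8]
grip_width: 0.647
grasp_force: 0.0
```

Request:
apply_moves --rows '[{"x": -7,"y": 33,"z": 0,"ax": 0,"ay": 0,"az": 0,"gripper": 0.35},{"x": -7,"y": 33,"z": 0,"ax": 0,"ay": 0,"az": 0,"gripper": 0.35},{"x": 0,"y": 33,"z": 0,"ax": 0,"ay": 0,"az": 0,"gripper": 0.35},{"x": 0,"y": 33,"z": 0,"ax": 0,"ay": 0,"az": 0,"gripper": 0.35},{"x": 0,"y": 28,"z": 0,"ax": 0,"ay": 0,"az": 0,"gripper": 0.35}]'

```text
clock: 6.08
position: [0.4958, -0.1641, 0.2037]
ee_rot: [1.0, -0.001, 0.0, 0.0]
ft_force: [0.2, -0.3, -0.1]
grip_width: 0.655
grasp_force: 0.0
```

```bash
python3 - <<'E'
from workcell import *
import cv2,numpy as np,pickle
c=camera("wrist");t=camera("top");s=camera("side");pickle.dump((c,t,s),open("w2.pkl","wb"))
im=np.hstack([cv2.resize(c["color"],(450,338)),cv2.resize(s["color"][155:305,225:380],(349,338))])
cv2.imwrite("pics/w2.png",im[:,:,::-1])
print(get_obs()["position"])
E
```

```text
[ 0.4958141  -0.16386127  0.20324798]
```

View pics/w2.png

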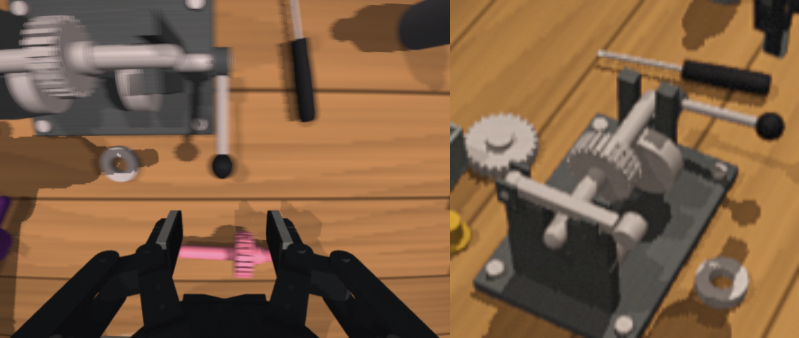

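The wrist view shows the ball at about (316,236) full-res. The side view shows the keeper lying closed.

```bash
python3 - <<'E'
from h import *;import pickle
from workcell import get_obs
c,t,s=pickle.load(open("w2.pkl","rb"))
print(plane(c,315.7,236,.077),get_obs()["position"],get_obs()["clock"])
E
```

```text
[ 0.49732352 -0.16179333  0.077     ] [ 0.4958141  -0.16386127  0.20324798] 6.2333
```

Request:
apply_moves --rows '[{"x": 1.5,"y": -2,"z": 32,"ax": 0,"ay": 0,"az": 0,"gripper": 0.35},{"x": 0,"y": 0,"z": 34,"ax": 0,"ay": 0,"az": 0,"gripper": 0.35},{"x": 0,"y": 0,"z": 34,"ax": 0,"ay": 0,"az": 0,"gripper": 0.35},{"x": 0,"y": 0,"z": 24,"ax": 0,"ay": 0,"az": 0,"gripper": 0.35},{"x": 0,"y": 0,"z": 9,"ax": 0,"ay": 0,"az": 0,"gripper": 0.35}]'

```text
clock: 6.65
position: [0.4959, -0.1575, 0.0671]
ee_rot: [1.0, 0.001, -0.002, -0.001]
ft_force: [-1.5, 0.5, -0.7]
grip_width: 0.648
grasp_force: 0.0
```

Request:
apply_moves --rows '[{"x": 0,"y": 0,"z": 0,"ax": 0,"ay": 0,"az": 0,"gripper": 0.9},{"x": 0,"y": 0,"z": 0,"ax": 0,"ay": 0,"az": 0,"gripper": 0.9},{"x": 0,"y": 0,"z": 0,"ax": 0,"ay": 0,"az": 0,"gripper": 0.9},{"x": 0,"y": 0,"z": 0,"ax": 0,"ay": 0,"az": 0,"gripper": 0.9},{"x": 0,"y": 0,"z": 0,"ax": 0,"ay": 0,"az": 0,"gripper": 0.9}]' --newtons 40

```text
clock: 7.07
position: [0.4986, -0.1581, 0.0722]
ee_rot: [1.0, 0.001, 0.001, -0.0]
ft_force: [-2.0, 5.4, -1.6]
grip_width: 0.329
grasp_force: 39.4
```

Request:
apply_moves --rows '[{"x": 3.5,"y": 0,"z": -15.3,"ax": 0,"ay": 0,"az": 0,"gripper": 0.9},{"x": 5.5,"y": 0,"z": -14.6,"ax": 0,"ay": 0,"az": 0,"gripper": 0.9},{"x": 7.5,"y": 0,"z": -13.6,"ax": 0,"ay": 0,"az": 0,"gripper": 0.9},{"x": 9.4,"y": 0,"z": -12.5,"ax": 0,"ay": 0,"az": 0,"gripper": 0.9},{"x": 11.1,"y": 0,"z": -11,"ax": 0,"ay": 0,"az": 0,"gripper": 0.9}]'

```text
clock: 7.48
position: [0.5349, -0.158, 0.1391]
ee_rot: [1.0, 0.001, 0.0, -0.0]
ft_force: [-1.4, 4.0, -8.8]
grip_width: 0.323
grasp_force: 40.2
```

Request:
apply_moves --rows '[{"x": 12.5,"y": 0,"z": -9.3,"ax": 0,"ay": 0,"az": 0,"gripper": 0.9},{"x": 13.7,"y": 0,"z": -7.4,"ax": 0,"ay": 0,"az": 0,"gripper": 0.9},{"x": 14.6,"y": 0,"z": -5.5,"ax": 0,"ay": 0,"az": 0,"gripper": 0.9},{"x": 15.4,"y": 0,"z": -3.3,"ax": 0,"ay": 0,"az": 0,"gripper": 0.9},{"x": 14,"y": 0,"z": -1.1,"ax": 0,"ay": 0,"az": 0,"gripper": 0.9}]'

```text
clock: 7.9
position: [0.6067, -0.1592, 0.1668]
ee_rot: [1.0, 0.0, 0.002, 0.0]
ft_force: [-0.3, -0.2, 1.1]
grip_width: 0.099
grasp_force: 0.0
```

Request:
apply_moves --rows '[{"x": 0,"y": 0,"z": 0,"ax": 0,"ay": 0,"az": 0,"gripper": 0.9},{"x": 0,"y": 0,"z": 0,"ax": 0,"ay": 0,"az": 0,"gripper": 0.9},{"x": 0,"y": 0,"z": 0,"ax": 0,"ay": 0,"az": 0,"gripper": 0.9},{"x": 0,"y": 0,"z": 0,"ax": 0,"ay": 0,"az": 0,"gripper": 0.9},{"x": 0,"y": 0,"z": 0,"ax": 0,"ay": 0,"az": 0,"gripper": 0.9}]'

```text
clock: 8.32
position: [0.6045, -0.1595, 0.1645]
ee_rot: [1.0, -0.0, 0.0, 0.0]
ft_force: [-0.2, 0.6, -0.6]
grip_width: 0.099
grasp_force: 0.0
```

```bash
python3 - <<'E'
from workcell import *
import cv2,numpy as np,pickle
c=camera("wrist");t=camera("top");s=camera("side");pickle.dump((c,t,s),open("w3.pkl","wb"))
im=np.hstack([cv2.resize(c["color"],(450,338)),cv2.resize(s["color"][155:305,225:380],(349,338))])
cv2.imwrite("pics/w3.png",im[:,:,::-1])
print(get_obs()["position"])
E
```

```text
[ 0.60472507 -0.15936596  0.16429469]
```

View pics/w3.png

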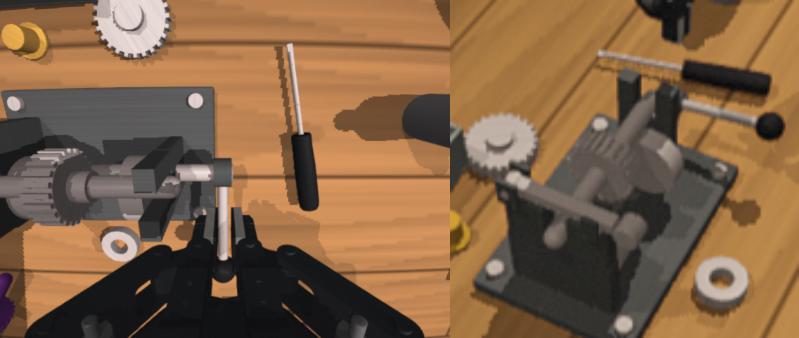

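The views show the ball slipped out and the lever is back at rest, with nothing else disturbed. A grip width of 28 mm on a 30 mm ball means the pads sat too high, so I'll regrasp about 10 mm deeper, with more force and moving more slowly.

Request:
apply_moves --rows '[{"x": 0,"y": 0,"z": -35,"ax": 0,"ay": 0,"az": 0,"gripper": 0.35},{"x": -35,"y": 1,"z": 0,"ax": 0,"ay": 0,"az": 0,"gripper": 0.35},{"x": -36,"y": 1,"z": 0,"ax": 0,"ay": 0,"az": 0,"gripper": 0.35},{"x": -36,"y": 0,"z": 0,"ax": 0,"ay": 0,"az": 0,"gripper": 0.35},{"x": 0,"y": 0,"z": 0,"ax": 0,"ay": 0,"az": 0,"gripper": 0.35}]'

```text
clock: 8.88
position: [0.492, -0.162, 0.1982]
ee_rot: [1.0, -0.001, -0.002, 0.001]
ft_force: [0.8, 0.2, 0.0]
grip_width: 0.649
grasp_force: 0.0
```

Request:
apply_moves --rows '[{"x": 0,"y": 0,"z": 34,"ax": 0,"ay": 0,"az": 0,"gripper": 0.35},{"x": 0,"y": 0,"z": 34,"ax": 0,"ay": 0,"az": 0,"gripper": 0.35},{"x": 0,"y": 0,"z": 34,"ax": 0,"ay": 0,"az": 0,"gripper": 0.35},{"x": 0,"y": 0,"z": 24,"ax": 0,"ay": 0,"az": 0,"gripper": 0.35},{"x": 0,"y": 0,"z": 12,"ax": 0,"ay": 0,"az": 0,"gripper": 0.35}]'

```text
clock: 9.3
position: [0.4961, -0.1608, 0.0581]
ee_rot: [1.0, 0.0, -0.002, -0.001]
ft_force: [0.2, 0.4, -0.2]
grip_width: 0.65
grasp_force: 0.0
```

Request:
apply_moves --rows '[{"x": 0,"y": 0,"z": 0,"ax": 0,"ay": 0,"az": 0,"gripper": 0.9},{"x": 0,"y": 0,"z": 0,"ax": 0,"ay": 0,"az": 0,"gripper": 0.9},{"x": 0,"y": 0,"z": 0,"ax": 0,"ay": 0,"az": 0,"gripper": 0.9},{"x": 0,"y": 0,"z": 0,"ax": 0,"ay": 0,"az": 0,"gripper": 0.9},{"x": 0,"y": 0,"z": 0,"ax": 0,"ay": 0,"az": 0,"gripper": 0.9}]' --newtons 60

```text
clock: 9.72
position: [0.498, -0.1581, 0.0622]
ee_rot: [1.0, 0.001, -0.0, -0.001]
ft_force: [-4.6, 11.6, -2.5]
grip_width: 0.323
grasp_force: 59.1
```

Request:
apply_moves --rows '[{"x": 0.5,"y": -2,"z": -3,"ax": 0,"ay": 0,"az": 0,"gripper": 0.95},{"x": 1,"y": 0,"z": -5,"ax": 0,"ay": 0,"az": 0,"gripper": 0.95},{"x": 1.5,"y": 0,"z": -7,"ax": 0,"ay": 0,"az": 0,"gripper": 0.95},{"x": 2.5,"y": 0,"z": -7.5,"ax": 0,"ay": 0,"az": 0,"gripper": 0.95},{"x": 3,"y": 0,"z": -7.2,"ax": 0,"ay": 0,"az": 0,"gripper": 0.95}]' --newtons 90

```text
clock: 10.13
position: [0.506, -0.1581, 0.0918]
ee_rot: [1.0, 0.0, -0.001, -0.001]
ft_force: [-12.5, 9.2, -0.6]
grip_width: 0.306
grasp_force: 89.1
```

Request:
apply_moves --rows '[{"x": 3.7,"y": 0,"z": -6.8,"ax": 0,"ay": 0,"az": 0,"gripper": 0.95},{"x": 3.8,"y": 0,"z": -6.8,"ax": 0,"ay": 0,"az": 0,"gripper": 0.95},{"x": 4.7,"y": 0,"z": -6.3,"ax": 0,"ay": 0,"az": 0,"gripper": 0.95},{"x": 4.7,"y": 0,"z": -6.2,"ax": 0,"ay": 0,"az": 0,"gripper": 0.95},{"x": 5.5,"y": 0,"z": -5.5,"ax": 0,"ay": 0,"az": 0,"gripper": 0.95}]'

```text
clock: 10.55
position: [0.5259, -0.1581, 0.1232]
ee_rot: [1.0, 0.001, -0.004, -0.001]
ft_force: [-9.9, 8.0, 2.1]
grip_width: 0.309
grasp_force: 94.3
```

Request:
apply_moves --rows '[{"x": 6.4,"y": 0,"z": -5.9,"ax": 0,"ay": 0,"az": 0,"gripper": 0.95},{"x": 6.7,"y": 0,"z": -5.3,"ax": 0,"ay": 0,"az": 0,"gripper": 0.95},{"x": 7.3,"y": 0,"z": -4.9,"ax": 0,"ay": 0,"az": 0,"gripper": 0.95},{"x": 0,"y": 0,"z": 0,"ax": 0,"ay": 0,"az": 0,"gripper": 0.95},{"x": 0,"y": 0,"z": 0,"ax": 0,"ay": 0,"az": 0,"gripper": 0.95}]'

```text
clock: 10.97
position: [0.5481, -0.1581, 0.1425]
ee_rot: [1.0, 0.0, -0.001, 0.0]
ft_force: [-25.8, 9.4, 29.2]
grip_width: 0.308
grasp_force: 95.6
```

```bash
python3 - <<'E'
from workcell import *
import cv2,numpy as np,pickle
c=camera("wrist");s=camera("side")
o=get_obs();print(o["position"],o["ft_force"],o["torque"],o["grip_width"])
a=cv2.resize(c["color"][180:480,130:490],(460,383),interpolation=3);b=cv2.resize(s["color"][140:270,275:390],(339,383),interpolation=3)
cv2.imwrite("pics/w4.png",np.hstack([a,b])[:,:,::-1])
E
```

```text
[ 0.54787491 -0.15814063  0.14240015] [-24.52165985   8.69386332  27.27010876] [1.97647752e+00 5.23990274e+00 3.26683449e-03] 0.311782568001472
```

View pics/w4.png

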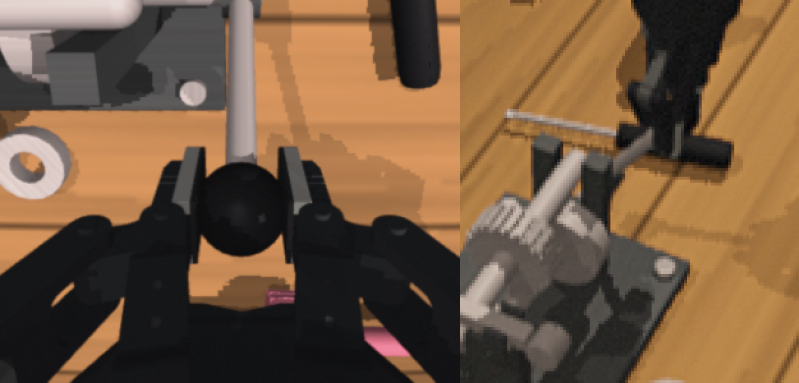

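The ball (full-res about (319,345)) is firmly between the pads and nothing else touches. The force is radial, through the rod, so I'll ease outwards and go on by force feedback.

Request:
apply_moves --rows '[{"x": -1,"y": -1,"z": -1.7,"ax": 0,"ay": 0,"az": 0,"gripper": 0.95},{"x": -0.6,"y": 0,"z": -1,"ax": 0,"ay": 0,"az": 0,"gripper": 0.95},{"x": 0,"y": 0,"z": 0,"ax": 0,"ay": 0,"az": 0,"gripper": 0.95},{"x": 0,"y": 0,"z": 0,"ax": 0,"ay": 0,"az": 0,"gripper": 0.95}]'

```text
clock: 11.4
position: [0.5472, -0.158, 0.1424]
ee_rot: [1.0, 0.0, -0.0, 0.0]
ft_force: [-7.2, 5.2, 1.3]
grip_width: 0.309
grasp_force: 93.1
```

Request:
apply_moves --rows '[{"x": 7.4,"y": 0,"z": -4.2,"ax": 0,"ay": 0,"az": 0,"gripper": 0.95},{"x": 8,"y": 0,"z": -3.8,"ax": 0,"ay": 0,"az": 0,"gripper": 0.95},{"x": 0,"y": 0,"z": 0,"ax": 0,"ay": 0,"az": 0,"gripper": 0.95},{"x": 0,"y": 0,"z": 0,"ax": 0,"ay": 0,"az": 0,"gripper": 0.95}]'

```text
clock: 11.73
position: [0.5641, -0.1577, 0.1485]
ee_rot: [1.0, 0.002, 0.001, -0.0]
ft_force: [6.4, 0.7, -19.9]
grip_width: 0.296
grasp_force: 97.0
```

```bash
python3 - <<'E'
from h import *;from workcell import *
c=camera("wrist");o=get_obs();print(o["position"],o["ft_force"],o["grip_width"])
O,d=ray(c,318.6,344.5);O=O+np.array([.5479,-.1581,.1424])-o["position"]
f=240/np.tan(np.radians(c["fov_y"])/2)
print("by size",O+d*(f*.03/64))
for z in(.145,.15,.155,.16):
  p=O+d*(z-O[2])/d[2];print(p.round(4),np.hypot(p[0]-.605,z-.062),np.arctan2(z-.062,.605-p[0]))
# crop: skin/ball region now, dark mask circle
g=cv2.cvtColor(c["color"],cv2.COLOR_RGB2GRAY)
h=cv2.HoughCircles(cv2.GaussianBlur(g,(3,3),0)[250:430,240:400],cv2.HOUGH_GRADIENT,1,40,param1=60,param2=12,minRadius=26,maxRadius=40)
print(None if h is None else h[0][:4]+[240,250,0])
O,d=ray(c,318.6,344.5);print(O)
E
```

```text
[ 0.56398635 -0.1576938   0.14841975] [  6.14933597   1.25198127 -19.67332023] 0.28891842036801985
by size [ 0.53868486 -0.15804653  0.14320123]
[ 0.54  -0.158  0.145] 0.1054465561829872 0.9061396648776717
[ 0.5435 -0.158   0.15  ] 0.10735406158311518 0.9609175772856952
[ 0.5471 -0.158   0.155 ] 0.10957192961947561 1.0136311562271803
[ 0.5506 -0.158   0.16  ] 0.1120817374833384 1.0641193113648209
[[320.5 358.5  36. ]]
[ 0.64722168 -0.15748853  0.27945902]
```

```bash
cat >> h.py <<'E'
def ballcheck():
    from workcell import camera,get_obs
    c=camera("wrist");o=get_obs();P=o["position"]
    print("tcp",P.round(4),"f",o["ft_force"].round(1),"w",round(o["grip_width"],3),"gf",round(o["grasp_force"],1),o["clock"])
    g=cv2.GaussianBlur(cv2.cvtColor(c["color"],cv2.COLOR_RGB2GRAY),(3,3),0)
    h=cv2.HoughCircles(g[230:450,270:370],cv2.HOUGH_GRADIENT,1,15,param1=60,param2=9,minRadius=25,maxRadius=42)
    if h is None:return
    for u,v,r in h[0][:4]+[270,230,0]:
        O,d=ray(c,u,v);ss=np.linspace(.08,.35,2000);p=O+ss[:,None]*d
        e=np.abs(np.hypot(p[:,0]-.605,p[:,2]-.062)-.110);i=e.argmin()
        print((u,v,r),"ball",p[i].round(4),e[i].round(4),"cam",round(np.arctan2(p[i,2]-.062,.605-p[i,0])-.15,3),"rel tcp",(p[i]-P).round(4))
E
python3 -c "from h import *;ballcheck()"
```

```text
tcp [ 0.5639 -0.1577  0.1484] f [  6.7   1.1 -21.1] w 0.298 gf 97.7 11.8333
(np.float64(318.5), np.float64(359.5), np.float64(35.70000076293945)) ball [ 0.5548 -0.1576  0.1599] 0.0 cam 0.946 rel tcp [-0.0092  0.0001  0.0115]
(np.float64(326.5), np.float64(315.5), np.float64(39.099998474121094)) ball [ 0.4994 -0.1643  0.0311] 0.0 cam -0.434 rel tcp [-0.0646 -0.0065 -0.1173]
(np.float64(362.5), np.float64(301.5), np.float64(35.79999923706055)) ball [ 0.5047 -0.1957  0.0168] 0.0 cam -0.573 rel tcp [-0.0592 -0.038  -0.1316]
(np.float64(318.5), np.float64(398.5), np.float64(40.20000076293945)) ball [ 0.5187 -0.1577  0.1439] 0.009 cam 0.609 rel tcp [-0.0453  0.     -0.0045]
```

The ball creeps in the pads while the pads spin on it. From here I'll turn the tool with the lever, rigidly about the cam axis, so there is no relative spin. First I'll relax the radial load.

Request:
apply_moves --rows '[{"x": 0.5,"y": 0,"z": 1,"ax": 0,"ay": 0,"az": 0,"gripper": 0.95},{"x": 0,"y": 0,"z": 0.7,"ax": 0,"ay": 0,"az": 0,"gripper": 0.95},{"x": 0,"y": 0,"z": 0,"ax": 0,"ay": 0,"az": 0,"gripper": 0.95},{"x": 0,"y": 0,"z": 0,"ax": 0,"ay": 0,"az": 0,"gripper": 0.95}]' --newtons 100

```text
clock: 12.17
position: [0.564, -0.1578, 0.1481]
ee_rot: [1.0, 0.001, 0.0, 0.0]
ft_force: [-1.6, 4.6, -4.0]
grip_width: 0.295
grasp_force: 99.7
```

```bash
python3 -c "from h import *;ballcheck()" | head -2
```

```text
tcp [ 0.5639 -0.1578  0.1481] f [-1.8  3.5 -1.8] w 0.292 gf 99.7 12.2167
(np.float64(319.5), np.float64(359.5), np.float64(36.5)) ball [ 0.5551 -0.1581  0.16  ] 0.0 cam 0.95 rel tcp [-0.0088 -0.0003  0.0119]
```

Request:
apply_moves --rows '[{"x": 3.4,"y": 0,"z": -1.5,"ax": 0,"ay": -2.25,"az": 0,"gripper": 0.95},{"x": 3.4,"y": 0,"z": -1.5,"ax": 0,"ay": -2.25,"az": 0,"gripper": 0.95},{"x": 3.4,"y": 0,"z": -1.5,"ax": 0,"ay": -2.25,"az": 0,"gripper": 0.95},{"x": 0,"y": 0,"z": 0,"ax": 0,"ay": 0,"az": 0,"gripper": 0.95},{"x": 0,"y": 0,"z": 0,"ax": 0,"ay": 0,"az": 0,"gripper": 0.95}]'

```text
clock: 12.63
position: [0.5749, -0.159, 0.1521]
ee_rot: [0.998, -0.001, -0.058, 0.0]
ft_force: [0.5, 0.1, -0.1]
grip_width: 0.05
grasp_force: 0.0
```

```bash
python3 -c "from h import *;ballcheck()" | head -2
```

```text
tcp [ 0.5744 -0.159   0.152 ] f [-0.3  0.8 -0.4] w 0.048 gf 0.0 12.6833
(np.float64(328.5), np.float64(331.5), np.float64(33.29999923706055)) ball [ 0.5871 -0.1627  0.1705] 0.0 cam 1.258 rel tcp [ 0.0128 -0.0038  0.0185]
```

The ball was lost because it was already at the pad edge, and the lever is back at rest. I'll redo it with the tool tilted from the start so it turns along with the lever. First I'll check in free air how far the end tilt reaches.

Request:
apply_moves --rows '[{"x": 15,"y": 0,"z": -20,"ax": 0,"ay": -6,"az": 0,"gripper": 0.4},{"x": 15,"y": 0,"z": 0,"ax": 0,"ay": -6,"az": 0,"gripper": 0.4},{"x": 0,"y": 0,"z": 0,"ax": 0,"ay": -6,"az": 0,"gripper": 0.4},{"x": 0,"y": 0,"z": 0,"ax": 0,"ay": -6,"az": 0,"gripper": 0.4},{"x": 0,"y": 0,"z": 0,"ax": 0,"ay": 0,"az": 0,"gripper": 0.4}]'

```text
clock: 13.1
position: [0.6052, -0.1574, 0.1612]
ee_rot: [0.963, 0.001, -0.271, -0.001]
ft_force: [-0.9, 0.2, -3.6]
grip_width: 0.603
grasp_force: 0.0
```

```bash
python3 -c "
from workcell import *
o=get_obs();print(o['joint_pos'].round(2),o['position'].round(4),o['ee_rot'].round(3))"
```

```text
[ 0.35  0.83 -0.4   1.02  0.3   1.89 -1.57] [ 0.6052 -0.1574  0.1612] [ 0.963  0.001 -0.271 -0.001]
```

Request:
apply_moves --rows '[{"x": 0,"y": 2,"z": -30,"ax": 0,"ay": 0,"az": 0,"gripper": 0.35},{"x": -20,"y": 0,"z": -30,"ax": 0,"ay": 6.8,"az": 0,"gripper": 0.35},{"x": -20,"y": 0,"z": 0,"ax": 0,"ay": 6.8,"az": 0,"gripper": 0.35},{"x": -20,"y": 0,"z": 0,"ax": 0,"ay": 6.8,"az": 0,"gripper": 0.35},{"x": -20,"y": 0,"z": 0,"ax": 0,"ay": 6.8,"az": 0,"gripper": 0.35}]'

```text
clock: 13.52
position: [0.5638, -0.1608, 0.2474]
ee_rot: [1.0, -0.001, -0.028, 0.001]
ft_force: [0.1, -0.4, 2.2]
grip_width: 0.651
grasp_force: 0.0
```

Request:
apply_moves --rows '[{"x": -20,"y": 0,"z": 0,"ax": 0,"ay": 6.8,"az": 0,"gripper": 0.35},{"x": -20,"y": 0,"z": 0,"ax": 0,"ay": 6.8,"az": 0,"gripper": 0.35},{"x": -20,"y": 0,"z": 0,"ax": 0,"ay": 6.8,"az": 0,"gripper": 0.35},{"x": -20,"y": 0,"z": 0,"ax": 0,"ay": 6.8,"az": 0,"gripper": 0.35},{"x": 0,"y": 0,"z": 0,"ax": 0,"ay": 6.8,"az": 0,"gripper": 0.35}]'

```text
clock: 13.93
position: [0.4809, -0.1632, 0.2376]
ee_rot: [0.965, -0.003, 0.264, 0.004]
ft_force: [1.5, 0.8, 0.5]
grip_width: 0.649
grasp_force: 0.0
```

Request:
apply_moves --rows '[{"x": 0,"y": 0,"z": -20,"ax": 0,"ay": 6.8,"az": 0,"gripper": 0.35},{"x": 0,"y": 0,"z": -20,"ax": 0,"ay": 6.6,"az": 0,"gripper": 0.35},{"x": 0,"y": 0,"z": 0,"ax": 0,"ay": 6.6,"az": 0,"gripper": 0.35},{"x": 0,"y": 0,"z": 0,"ax": 0,"ay": 0,"az": 0,"gripper": 0.35},{"x": 0,"y": 0,"z": 0,"ax": 0,"ay": 0,"az": 0,"gripper": 0.35}]'

```text
clock: 14.35
position: [0.4613, -0.1602, 0.2701]
ee_rot: [0.907, -0.001, 0.421, 0.0]
ft_force: [0.5, -0.4, 0.7]
grip_width: 0.646
grasp_force: 0.0
```

```bash
python3 -c "
from workcell import *
o=get_obs();print(o['joint_pos'].round(2),o['position'].round(4),o['ee_rot'].round(3))"
```

```text
[ 0.64 -0.45 -0.12  2.39 -0.89  0.57 -0.45] [ 0.4613 -0.1602  0.2701] [ 0.907 -0.001  0.421  0.   ]
```

Request:
apply_moves --rows '[{"x": -21,"y": -2,"z": 27,"ax": 0,"ay": 0,"az": 0,"gripper": 0.35},{"x": -21,"y": 0,"z": 27,"ax": 0,"ay": 0,"az": 0,"gripper": 0.35},{"x": -21,"y": 0,"z": 27,"ax": 0,"ay": 0,"az": 0,"gripper": 0.35},{"x": -21,"y": 0,"z": 27,"ax": 0,"ay": 0,"az": 0,"gripper": 0.35},{"x": 0,"y": 0,"z": 0,"ax": 0,"ay": 0,"az": 0,"gripper": 0.35}]'

```text
clock: 14.77
position: [0.4883, -0.1648, 0.1987]
ee_rot: [0.911, 0.003, 0.413, -0.002]
ft_force: [-1.2, -0.2, -0.7]
grip_width: 0.653
grasp_force: 0.0
```

```bash
cat >> h.py <<'E'
def need(tx,tz,y=-.158):
    from workcell import get_obs
    o=get_obs();M=R.from_quat(o["ee_rot"]);P=o["position"]
    print("joints",o["joint_pos"].round(2),"tcp",P.round(4),"move mm",(M.inv().apply(np.array([tx,y,tz])-P)*1000).round(1),"ball rel (tool)",(M.inv().apply(np.array([.4975,y,.0775])-P)*1000).round(1), "f",o["ft_force"].round(1))
E
python3 -c "from h import *;need(.5038,.0709)"
```

```text
joints [ 0.89 -0.26 -0.39  2.41 -1.26  0.47 -0.06] tcp [ 0.4883 -0.1648  0.1987] move mm [-85.9  -6.5  95.8] ball rel (tool) [-85.1  -6.5  86.7] f [-1.2 -0.2 -0.7]
```

Joints 4 and 5 are at their limits, so I'll reduce the starting tilt to about -33°.

Request:
apply_moves --rows '[{"x": 0,"y": 0,"z": 0,"ax": 0,"ay": -5.3,"az": 0,"gripper": 0.35},{"x": 0,"y": 0,"z": 0,"ax": 0,"ay": -5.3,"az": 0,"gripper": 0.35},{"x": 0,"y": 0,"z": 0,"ax": 0,"ay": -5.3,"az": 0,"gripper": 0.35},{"x": 0,"y": 0,"z": 0,"ax": 0,"ay": 0,"az": 0,"gripper": 0.35},{"x": 0,"y": 0,"z": 0,"ax": 0,"ay": 0,"az": 0,"gripper": 0.35}]'

```text
clock: 15.18
position: [0.491, -0.1603, 0.2032]
ee_rot: [0.948, 0.008, 0.318, -0.005]
ft_force: [0.4, -0.3, -0.6]
grip_width: 0.649
grasp_force: 0.0
```

```bash
python3 -c "from h import *;need(.5019,.0694)"
```

```text
joints [ 1.02 -0.23 -0.57  2.26 -0.74  0.6  -0.6 ] tcp [ 0.491  -0.1603  0.2032] move mm [-71.9  -1.5 113.4] ball rel (tool) [-70.5  -1.6 104.3] f [ 0.4 -0.3 -0.6]
```

Request:
apply_moves --rows '[{"x": -17,"y": -0.5,"z": 27,"ax": 0,"ay": 0,"az": 0,"gripper": 0.35},{"x": -17,"y": -0.5,"z": 27,"ax": 0,"ay": 0,"az": 0,"gripper": 0.35},{"x": -17,"y": -0.5,"z": 27,"ax": 0,"ay": 0,"az": 0,"gripper": 0.35},{"x": -13,"y": -0.5,"z": 20,"ax": 0,"ay": 0,"az": 0,"gripper": 0.35},{"x": 0,"y": 0,"z": 0,"ax": 0,"ay": 0,"az": 0,"gripper": 0.35}]'

```text
clock: 15.6
position: [0.4955, -0.156, 0.0767]
ee_rot: [0.95, 0.006, 0.313, -0.008]
ft_force: [-0.4, 1.2, -0.7]
grip_width: 0.652
grasp_force: 0.0
```

```bash
python3 -c "from h import *;need(.5019,.0694);ballcheck()"
```

```text
joints [ 0.96  0.05 -0.59  2.36 -0.97  0.25 -0.29] tcp [ 0.4955 -0.156   0.0767] move mm [0.8 2.2 9.7] ball rel (tool) [2.1 2.  0.5] f [-0.4  1.2 -0.7]
tcp [ 0.4968 -0.1565  0.0794] f [0.2 0.1 1.4] w 0.65 gf 0.0 15.65
(np.float64(322.5), np.float64(319.5), np.float64(34.70000076293945)) ball [ 0.5026 -0.1576  0.0217] 0.0 cam -0.525 rel tcp [ 0.0059 -0.0012 -0.0577]
(np.float64(280.5), np.float64(259.5), np.float64(35.599998474121094)) ball [ 0.555  -0.1229 -0.0359] 0.0 cam -1.248 rel tcp [ 0.0582  0.0336 -0.1154]
(np.float64(318.5), np.float64(396.5), np.float64(26.399999618530273)) ball [ 0.4662 -0.1564  0.0786] 0.0298 cam -0.031 rel tcp [-0.0306  0.     -0.0009]
(np.float64(320.5), np.float64(245.5), np.float64(41.400001525878906)) ball [ 0.5691 -0.1551 -0.042 ] 0.0 cam -1.389 rel tcp [ 0.0724  0.0013 -0.1214]
```

Request:
apply_moves --rows '[{"x": -1.5,"y": 1,"z": 11,"ax": 0,"ay": 0,"az": 0,"gripper": 0.35},{"x": 0,"y": 0,"z": 0,"ax": 0,"ay": 0,"az": 0,"gripper": 0.35},{"x": 0,"y": 0,"z": 0,"ax": 0,"ay": 0,"az": 0,"gripper": 0.35}]'

```text
clock: 15.9
position: [0.5043, -0.159, 0.0735]
ee_rot: [0.949, 0.007, 0.316, -0.005]
ft_force: [0.4, 0.1, 0.2]
grip_width: 0.651
grasp_force: 0.0
```

```bash
python3 -c "from h import *;need(.5019,.0694)"
```

```text
joints [ 0.96  0.08 -0.6   2.35 -0.99  0.23 -0.26] tcp [ 0.5043 -0.159   0.0735] move mm [-4.4 -1.1  1.9] ball rel (tool) [-3.  -1.2 -7.2] f [0.4 0.1 0.2]
```

Request:
apply_moves --rows '[{"x": -5,"y": -1,"z": 2,"ax": 0,"ay": 0,"az": 0,"gripper": 0.35},{"x": 0,"y": 0,"z": 0,"ax": 0,"ay": 0,"az": 0,"gripper": 0.35},{"x": 0,"y": 0,"z": 0,"ax": 0,"ay": 0,"az": 0,"gripper": 0.95},{"x": 0,"y": 0,"z": 0,"ax": 0,"ay": 0,"az": 0,"gripper": 0.95},{"x": 0,"y": 0,"z": 0,"ax": 0,"ay": 0,"az": 0,"gripper": 0.95}]' --newtons 60

```text
clock: 16.32
position: [0.501, -0.1579, 0.0681]
ee_rot: [0.949, 0.007, 0.316, -0.005]
ft_force: [-5.8, 0.8, 5.1]
grip_width: 0.321
grasp_force: 58.4
```

Request:
apply_moves --rows '[{"x": 0,"y": 0,"z": 0,"ax": 0,"ay": 0,"az": 0,"gripper": 0.95},{"x": 0,"y": 0,"z": 0,"ax": 0,"ay": 0,"az": 0,"gripper": 0.95},{"x": 0,"y": 0,"z": 0,"ax": 0,"ay": 0,"az": 0,"gripper": 0.95}]' --newtons 80

```text
clock: 16.57
position: [0.5009, -0.1579, 0.0678]
ee_rot: [0.949, 0.007, 0.316, -0.005]
ft_force: [-6.9, 1.7, 7.1]
grip_width: 0.309
grasp_force: 77.9
```

```bash
python3 -c "from h import *;need(.5019,.0694);ballcheck()"
```

```text
joints [ 0.97  0.09 -0.61  2.36 -1.03  0.22 -0.22] tcp [ 0.5009 -0.1579  0.0678] move mm [ 1.7  0.1 -0.7] ball rel (tool) [ 3.1 -0.  -9.8] f [-6.9  1.7  7.1]
tcp [ 0.5009 -0.158   0.0678] f [-7.6  2.2  7.8] w 0.309 gf 77.9 16.6167
(np.float64(319.5), np.float64(331.5), np.float64(35.900001525878906)) ball [ 0.5004 -0.1582  0.0279] 0.0 cam -0.465 rel tcp [-0.0005 -0.0003 -0.0399]
(np.float64(334.5), np.float64(393.5), np.float64(27.100000381469727)) ball [ 0.4735 -0.1647  0.0758] 0.0222 cam -0.046 rel tcp [-0.0274 -0.0068  0.0079]
(np.float64(273.5), np.float64(270.5), np.float64(38.0)) ball [ 0.549  -0.122  -0.0327] 0.0 cam -1.186 rel tcp [ 0.0481  0.036  -0.1005]
(np.float64(316.5), np.float64(388.5), np.float64(34.599998474121094)) ball [ 0.4751 -0.1575  0.074 ] 0.0204 cam -0.058 rel tcp [-0.0258  0.0004  0.0062]
```

```bash
python3 - <<'E'
from h import *
rel=np.array([3.1,0,-9.8]);n=18
def pose(i):
    b=.15+1.4208*i/n; th=np.radians(-36.8+67.8*i/n)
    ball=np.array([605-110*np.cos(b),0,62+110*np.sin(b)])
    M=R.from_euler("y",th)*R.from_quat([1,0,0,0])
    return ball-M.apply(rel),M
for i in range(n):
    p,M=pose(i);q,N=pose(i+1)
    print(i+1,M.inv().apply(q-p).round(2),np.degrees((M.inv()*N).as_rotvec()).round(2),q.round(1))
E
```

```text
1 [ 5.78  0.   -6.07] [ 0.   -3.77  0.  ] [500.6   0.   77.1]
2 [ 5.86  0.   -5.99] [ 0.   -3.77  0.  ] [502.3   0.   85.3]
3 [ 5.93  0.   -5.9 ] [ 0.   -3.77  0.  ] [504.5   0.   93.3]
4 [ 6.01  0.   -5.81] [ 0.   -3.77  0.  ] [507.5   0.  101.1]
5 [ 6.08  0.   -5.73] [ 0.   -3.77  0.  ] [511.    0.  108.7]
6 [ 6.15  0.   -5.64] [ 0.   -3.77  0.  ] [515.1   0.  116. ]
7 [ 6.22  0.   -5.55] [ 0.   -3.77  0.  ] [519.8   0.  122.9]
8 [ 6.29  0.   -5.46] [ 0.   -3.77  0.  ] [525.    0.  129.4]
9 [ 6.36  0.   -5.36] [ 0.   -3.77  0.  ] [530.7   0.  135.4]
10 [ 6.43  0.   -5.27] [ 0.   -3.77  0.  ] [536.8   0.  141. ]
11 [ 6.49  0.   -5.18] [ 0.   -3.77  0.  ] [543.4   0.  146.1]
12 [ 6.56  0.   -5.08] [ 0.   -3.77  0.  ] [550.3   0.  150.7]
13 [ 6.62  0.   -4.99] [ 0.   -3.77  0.  ] [557.6   0.  154.6]
14 [ 6.68  0.   -4.89] [ 0.   -3.77  0.  ] [565.2   0.  158. ]
15 [ 6.74  0.   -4.79] [ 0.   -3.77  0.  ] [573.    0.  160.7]
16 [ 6.8  0.  -4.7] [ 0.   -3.77  0.  ] [581.    0.  162.9]
17 [ 6.86  0.   -4.6 ] [ 0.   -3.77  0.  ] [589.1   0.  164.4]
18 [ 6.92  0.   -4.5 ] [ 0.   -3.77  0.  ] [597.3   0.  165.2]
```

Request:
apply_moves --rows '[{"x": 5.8,"y": 0,"z": -6.1,"ax": 0,"ay": -3.8,"az": 0,"gripper": 0.95},{"x": 5.9,"y": 0,"z": -6,"ax": 0,"ay": -3.8,"az": 0,"gripper": 0.95},{"x": 5.9,"y": 0,"z": -5.9,"ax": 0,"ay": -3.8,"az": 0,"gripper": 0.95},{"x": 0,"y": 0,"z": 0,"ax": 0,"ay": 0,"az": 0,"gripper": 0.95},{"x": 0,"y": 0,"z": 0,"ax": 0,"ay": 0,"az": 0,"gripper": 0.95}]'

```text
clock: 17.03
position: [0.5027, -0.1576, 0.0806]
ee_rot: [0.964, 0.008, 0.264, -0.01]
ft_force: [-22.1, -19.8, 2.2]
grip_width: 0.318
grasp_force: 80.3
```

```bash
python3 -c "from h import *;need(.5045,.0933);ballcheck()"|head -3
```

```text
joints [ 0.8   0.06 -0.47  2.28 -0.51  0.35 -0.77] tcp [ 0.5027 -0.1576  0.0806] move mm [  8.    0.3 -10. ] ball rel (tool) [-6.   0.4  0. ] f [-22.1 -19.8   2.2]
tcp [ 0.5026 -0.1575  0.0805] f [-21.5 -19.9   2.1] w 0.31 gf 80.3 17.0833
(np.float64(318.5), np.float64(328.5), np.float64(39.20000076293945)) ball [ 0.5019 -0.1579  0.1005] 0.0 cam 0.207 rel tcp [-0.0007 -0.0003  0.02  ]
```

The row was speed-limited near the wrist singularity, covering about half the path. I'll relieve the side load and continue with half-size rows.

Request:
apply_moves --rows '[{"x": -1,"y": 1.5,"z": -0.8,"ax": 0,"ay": 0,"az": 0,"gripper": 0.95},{"x": 2.9,"y": 0,"z": -3,"ax": 0,"ay": -1.9,"az": 0,"gripper": 0.95},{"x": 2.9,"y": 0,"z": -3,"ax": 0,"ay": -1.9,"az": 0,"gripper": 0.95},{"x": 2.9,"y": 0,"z": -3,"ax": 0,"ay": -1.9,"az": 0,"gripper": 0.95},{"x": 0,"y": 0,"z": 0,"ax": 0,"ay": 0,"az": 0,"gripper": 0.95}]'

```text
clock: 17.5
position: [0.5062, -0.1577, 0.094]
ee_rot: [0.976, 0.01, 0.215, -0.011]
ft_force: [-14.0, -14.6, 0.8]
grip_width: 0.316
grasp_force: 81.7
```

```bash
python3 -c "from h import *;need(.5045,.0933);ballcheck()"|head -3
```

```text
joints [ 0.74  0.07 -0.43  2.19 -0.26  0.49 -1.03] tcp [ 0.5062 -0.1577  0.094 ] move mm [-1.8  0.3 -0.1] ball rel (tool) [-14.8   0.4  11.3] f [-14.  -14.6   0.8]
tcp [ 0.5059 -0.1576  0.0936] f [-11.4 -12.2   0.3] w 0.315 gf 81.5 17.55
(np.float64(318.5), np.float64(328.5), np.float64(39.099998474121094)) ball [ 0.5073 -0.1579  0.1127] 0.0 cam 0.328 rel tcp [ 0.0014 -0.0003  0.0191]
```

Request:
apply_moves --rows '[{"x": 2.2,"y": 1,"z": -3.3,"ax": 0,"ay": -1.9,"az": 0,"gripper": 0.95},{"x": 3,"y": 0,"z": -2.9,"ax": 0,"ay": -1.9,"az": 0,"gripper": 0.95},{"x": 3,"y": 0,"z": -2.9,"ax": 0,"ay": -1.9,"az": 0,"gripper": 0.95},{"x": 3,"y": 0,"z": -2.9,"ax": 0,"ay": -1.9,"az": 0,"gripper": 0.95},{"x": 0,"y": 0,"z": 0,"ax": 0,"ay": 0,"az": 0,"gripper": 0.95}]'

```text
clock: 17.97
position: [0.5126, -0.1577, 0.1093]
ee_rot: [0.989, 0.011, 0.15, -0.01]
ft_force: [-9.9, -9.8, -0.9]
grip_width: 0.307
grasp_force: 81.8
```

```bash
python3 -c "from h import *;need(.511,.1087);ballcheck()"|head -3
```

```text
joints [ 0.68  0.12 -0.42  2.06 -0.09  0.69 -1.22] tcp [ 0.5126 -0.1577  0.1093] move mm [-1.7  0.2  0.1] ball rel (tool) [-23.8   0.4  25.9] f [-9.9 -9.8 -0.9]
tcp [ 0.5122 -0.1577  0.1088] f [-5.6 -7.5 -1.9] w 0.314 gf 81.7 18.0167
(np.float64(318.5), np.float64(326.5), np.float64(41.400001525878906)) ball [ 0.4957 -0.157   0.0498] 0.0 cam -0.262 rel tcp [-0.0165  0.0007 -0.0591]
```

Request:
apply_moves --rows '[{"x": 4,"y": 0.7,"z": -3.8,"ax": 0,"ay": -2.5,"az": 0,"gripper": 0.95},{"x": 4.1,"y": 0,"z": -3.7,"ax": 0,"ay": -2.5,"az": 0,"gripper": 0.95},{"x": 4.1,"y": 0,"z": -3.7,"ax": 0,"ay": -2.5,"az": 0,"gripper": 0.95},{"x": 4.2,"y": 0,"z": -3.6,"ax": 0,"ay": -2.5,"az": 0,"gripper": 0.95},{"x": 0,"y": 0,"z": 0,"ax": 0,"ay": 0,"az": 0,"gripper": 0.95}]'

```text
clock: 18.43
position: [0.5245, -0.1578, 0.1274]
ee_rot: [0.998, 0.013, 0.062, -0.009]
ft_force: [-15.8, -4.5, 5.6]
grip_width: 0.311
grasp_force: 83.6
```

```bash
python3 -c "from h import *;need(.5233,.1273);ballcheck()"|head -3
```

```text
joints [ 0.61  0.21 -0.41  1.88  0.05  0.95 -1.36] tcp [ 0.5245 -0.1578  0.1274] move mm [-1.2  0.1 -0.1] ball rel (tool) [-33.    0.3  46.2] f [-15.8  -4.5   5.6]
tcp [ 0.5239 -0.1578  0.1268] f [-12.1  -4.3   3.4] w 0.312 gf 83.2 18.4833
(np.float64(319.5), np.float64(336.5), np.float64(41.400001525878906)) ball [ 0.4973 -0.1582  0.0846] 0.0 cam 0.056 rel tcp [-0.0266 -0.0004 -0.0423]
```

Request:
apply_moves --rows '[{"x": 3.7,"y": 0.3,"z": -4.2,"ax": 0,"ay": -2.5,"az": 0,"gripper": 0.95},{"x": 4.2,"y": 0,"z": -3.6,"ax": 0,"ay": -2.5,"az": 0,"gripper": 0.95},{"x": 4.3,"y": 0,"z": -3.5,"ax": 0,"ay": -2.5,"az": 0,"gripper": 0.95},{"x": 4.3,"y": 0,"z": -3.5,"ax": 0,"ay": -2.5,"az": 0,"gripper": 0.95},{"x": 0,"y": 0,"z": 0,"ax": 0,"ay": 0,"az": 0,"gripper": 0.95}]'

```text
clock: 18.9
position: [0.5415, -0.1577, 0.1422]
ee_rot: [1.0, 0.013, -0.024, -0.008]
ft_force: [-0.4, -5.0, -7.3]
grip_width: 0.311
grasp_force: 84.4
```

```bash
python3 -c "from h import *;need(.539,.1427);ballcheck()"|head -3
```

```text
joints [ 0.53  0.34 -0.39  1.69  0.13  1.19 -1.44] tcp [ 0.5415 -0.1577  0.1422] move mm [-2.5  0.2 -0.4] ball rel (tool) [-40.9   0.2  66.7] f [-0.4 -5.  -7.3]
tcp [ 0.5412 -0.1577  0.1419] f [  2.4  -5.3 -12.1] w 0.309 gf 84.0 18.95
(np.float64(321.5), np.float64(330.5), np.float64(41.400001525878906)) ball [ 0.5499 -0.1588  0.1572] 0.0 cam 0.896 rel tcp [ 0.0087 -0.0011  0.0153]
```

Request:
apply_moves --rows '[{"x": 4.3,"y": 0.3,"z": -2.6,"ax": 0,"ay": -2.5,"az": 0,"gripper": 0.95},{"x": 4.3,"y": 0,"z": -3.4,"ax": 0,"ay": -2.5,"az": 0,"gripper": 0.95},{"x": 4.4,"y": 0,"z": -3.4,"ax": 0,"ay": -2.5,"az": 0,"gripper": 0.95},{"x": 4.4,"y": 0,"z": -3.3,"ax": 0,"ay": -2.5,"az": 0,"gripper": 0.95},{"x": 0,"y": 0,"z": 0,"ax": 0,"ay": 0,"az": 0,"gripper": 0.95}]'

```text
clock: 19.37
position: [0.5592, -0.1578, 0.1532]
ee_rot: [0.994, 0.014, -0.112, -0.007]
ft_force: [-7.3, -2.9, 3.8]
grip_width: 0.312
grasp_force: 85.6
```

```bash
python3 -c "from h import *;need(.5576,.1546);ballcheck()"|head -3
```

```text
joints [ 0.45  0.49 -0.37  1.48  0.18  1.43 -1.49] tcp [ 0.5592 -0.1578  0.1532] move mm [-1.9  0.2 -1. ] ball rel (tool) [-43.3  -0.1  87.6] f [-7.3 -2.9  3.8]
tcp [ 0.5591 -0.1577  0.1532] f [-6.6 -4.  -1. ] w 0.31 gf 85.3 19.4167
(np.float64(318.5), np.float64(341.5), np.float64(41.400001525878906)) ball [ 0.5588 -0.1578  0.1618] 0.0 cam 0.987 rel tcp [-0.0003 -0.0001  0.0087]
```

Request:
apply_moves --rows '[{"x": 4.4,"y": 0.2,"z": -3.3,"ax": 0,"ay": -2.5,"az": 0,"gripper": 0.95},{"x": 4.4,"y": 0,"z": -3.2,"ax": 0,"ay": -2.5,"az": 0,"gripper": 0.95},{"x": 4.5,"y": 0,"z": -3.2,"ax": 0,"ay": -2.5,"az": 0,"gripper": 0.95},{"x": 4.5,"y": 0,"z": -3.1,"ax": 0,"ay": -2.5,"az": 0,"gripper": 0.95},{"x": 0,"y": 0,"z": 0,"ax": 0,"ay": 0,"az": 0,"gripper": 0.95}]'

```text
clock: 19.83
position: [0.5802, -0.1577, 0.16]
ee_rot: [0.98, 0.014, -0.198, -0.005]
ft_force: [-4.9, -4.4, -1.2]
grip_width: 0.312
grasp_force: 83.5
```

```bash
python3 -c "from h import *;need(.5783,.162);ballcheck()"|head -3
```

```text
joints [ 0.38  0.65 -0.34  1.26  0.22  1.67 -1.51] tcp [ 0.5802 -0.1577  0.16  ] move mm [-2.5  0.2 -1.1] ball rel (tool) [-44.2  -0.5 108.2] f [-4.9 -4.4 -1.2]
tcp [ 0.5802 -0.1577  0.16  ] f [-3.1 -4.  -4.8] w 0.308 gf 83.2 19.8833
(np.float64(318.5), np.float64(342.5), np.float64(35.79999923706055)) ball [ 0.5183 -0.1586  0.1297] 0.0 cam 0.513 rel tcp [-0.0619 -0.0009 -0.0303]
```

Request:
apply_moves --rows '[{"x": 4.5,"y": 0.2,"z": -2.8,"ax": 0,"ay": -2.5,"az": 0,"gripper": 0.95},{"x": 4.6,"y": 0,"z": -3.1,"ax": 0,"ay": -2.5,"az": 0,"gripper": 0.95},{"x": 4.6,"y": 0,"z": -3,"ax": 0,"ay": -2.5,"az": 0,"gripper": 0.95},{"x": 0,"y": 0,"z": 0,"ax": 0,"ay": 0,"az": 0,"gripper": 0.95},{"x": 0,"y": 0,"z": 0,"ax": 0,"ay": 0,"az": 0,"gripper": 0.95}]'

```text
clock: 20.3
position: [0.5962, -0.1577, 0.1628]
ee_rot: [0.965, 0.014, -0.26, -0.004]
ft_force: [-4.8, -4.3, -2.3]
grip_width: 0.307
grasp_force: 85.4
```

```bash
cat > m.py <<'E'
from h import *;from workcell import *;import pickle
need(.597,.165)
c=camera("wrist");t=camera("top");s=camera("side");o=get_obs();P=o["position"];pickle.dump((c,t,s,P),open("w5.pkl","wb"))
g=cv2.GaussianBlur(cv2.cvtColor(c["color"],cv2.COLOR_RGB2GRAY),(3,3),0)
h=cv2.HoughCircles(g[280:400,270:370],cv2.HOUGH_GRADIENT,1,10,param1=60,param2=9,minRadius=28,maxRadius=42)
for u,v,r in h[0][:3]+[270,280,0]:
    O,d=ray(c,u,v);ss=np.linspace(.05,.3,4000);p=O+ss[:,None]*d
    f=np.hypot(p[:,0]-.605,p[:,2]-.062)-.110
    for i in np.where(f[1:]*f[:-1]<0)[0]:print((u,v,r),p[i].round(4),"cam",round(np.arctan2(p[i,2]-.062,.605-p[i,0])-.15,3),"tool rel",(R.from_quat(o["ee_rot"]).inv().apply(p[i]-P)*1e3).round(1))
    i=np.abs(f).argmin();print("closest",f[i].round(4),p[i].round(4))
E
python3 m.py
```

```text
joints [ 0.32  0.78 -0.32  1.08  0.24  1.84 -1.51] tcp [ 0.5962 -0.1577  0.1628] move mm [-0.5  0.3 -2.3] ball rel (tool) [-42.5  -0.9 123.4] f [-4.8 -4.3 -2.3]
(np.float64(318.5), np.float64(341.5), np.float64(35.5)) [ 0.6    -0.1576  0.1719] cam 1.375 tool rel [-1.1 -0.1 -9.9]
(np.float64(318.5), np.float64(341.5), np.float64(35.5)) [ 0.5245 -0.1589  0.1369] cam 0.599 tool rel [-48.9  -0.2  58.3]
closest 0.0 [ 0.6    -0.1576  0.1719]
(np.float64(319.5), np.float64(331.5), np.float64(39.099998474121094)) [ 0.6093 -0.1578  0.1719] cam 1.46 tool rel [  6.9   0.3 -14.6]
(np.float64(319.5), np.float64(331.5), np.float64(39.099998474121094)) [ 0.5148 -0.1596  0.125 ] cam 0.46 tool rel [-51.2   0.4  73.4]
closest -0.0 [ 0.5148 -0.1596  0.125 ]
(np.float64(313.5), np.float64(355.5), np.float64(31.299999237060547)) [ 0.5766 -0.1557  0.1683] cam 1.16 tool rel [-19.4  -2.6   5. ]
(np.float64(313.5), np.float64(355.5), np.float64(31.299999237060547)) [ 0.5495 -0.1558  0.157 ] cam 0.892 tool rel [-37.2  -3.   28.4]
closest 0.0 [ 0.5495 -0.1558  0.1569]
```

The ball is at cam ≈ 1.375, close to upright. I'll make a last 4 mm nudge, settle, then confirm numerically that the keeper region is unchanged in the side view.

Request:
apply_moves --rows '[{"x": 1.8,"y": 0.3,"z": -1,"ax": 0,"ay": -1,"az": 0,"gripper": 0.95},{"x": 1.8,"y": 0,"z": -1,"ax": 0,"ay": -1,"az": 0,"gripper": 0.95},{"x": 0,"y": 0,"z": 0,"ax": 0,"ay": 0,"az": 0,"gripper": 0.95},{"x": 0,"y": 0,"z": 0,"ax": 0,"ay": 0,"az": 0,"gripper": 0.95},{"x": 0,"y": 0,"z": 0,"ax": 0,"ay": 0,"az": 0,"gripper": 0.95}]'

```text
clock: 20.87
position: [0.6001, -0.1577, 0.1631]
ee_rot: [0.961, 0.014, -0.277, -0.004]
ft_force: [-5.3, -4.2, -1.6]
grip_width: 0.308
grasp_force: 85.6
```

Request:
apply_moves --rows '[{"x": 0,"y": 0,"z": 0,"ax": 0,"ay": 0,"az": 0,"gripper": 0.95},{"x": 0,"y": 0,"z": 0,"ax": 0,"ay": 0,"az": 0,"gripper": 0.95},{"x": 0,"y": 0,"z": 0,"ax": 0,"ay": 0,"az": 0,"gripper": 0.95},{"x": 0,"y": 0,"z": 0,"ax": 0,"ay": 0,"az": 0,"gripper": 0.95},{"x": 0,"y": 0,"z": 0,"ax": 0,"ay": 0,"az": 0,"gripper": 0.95}]'

```text
clock: 21.28
position: [0.6001, -0.1576, 0.1631]
ee_rot: [0.961, 0.014, -0.277, -0.004]
ft_force: [-4.4, -4.2, -2.4]
grip_width: 0.31
grasp_force: 85.5
```

```bash
python3 m.py | head -3; python3 - <<'E'
import pickle,numpy as np,cv2
from h import *
_,_,s0=pickle.load(open("w2.pkl","rb"));_,_,s1,_=pickle.load(open("w5.pkl","rb"))
# project keeper grip closed & shaft end
def proj(c,p):
    f=240/np.tan(np.radians(c["fov_y"])/2);K=np.array([[f,0,c["cx"]],[0,f,c["cy"]],[0,0,1]])
    return cv2.projectPoints(np.array([p],float),np.ravel(c["rvec"]),np.ravel(c["tvec"]),K,np.array([c["k1"],0,0,0.]))[0].ravel()
for n,p in(("keeper",(.535,.064,.146)),("shaft low",(.605,.0835,.105)),("shaft high",(.605,.0835,.122))):
    print(n,proj(s1,p).round(1))
def shift(u,v,r):
    u,v=int(u),int(v);t=s0["color"][v-r:v+r,u-r:u+r];w=s1["color"][v-2*r:v+2*r,u-2*r:u+2*r]
    m=cv2.matchTemplate(w,t,cv2.TM_CCOEFF_NORMED);_,q,_,l=cv2.minMaxLoc(m);return l[0]-r,l[1]-r,round(q,3)
k=proj(s1,(.535,.064,.146));e=proj(s1,(.605,.0835,.105))
print("keeper shift px",shift(*k,8),"shaft end shift px",shift(*e,7))
E
```

```text
joints [ 0.31  0.81 -0.31  1.03  0.25  1.89 -1.51] tcp [ 0.6001 -0.1576  0.1631] move mm [-3.6  0.2  0. ] ball rel (tool) [-41.3  -1.  127. ] f [-4.4 -4.2 -2.4]
(np.float64(318.5), np.float64(336.5), np.float64(40.29999923706055)) [ 0.6089 -0.1575  0.172 ] cam 1.456 tool rel [  2.8  -0.1 -12.2]
(np.float64(318.5), np.float64(336.5), np.float64(40.29999923706055)) [ 0.5215 -0.159   0.1336] cam 0.559 tool rel [-50.9  -0.3  66.7]
keeper [306.1 256.6]
shaft low [270.5 263.2]
shaft high [270. 258.]
keeper shift px (0, 0, 0.86) shaft end shift px (-1, -4, 0.93)
```

The keeper hasn't moved. The shaft end rose 4 px of the expected 5, the lever is near upright (1.42 ± 0.05), and the hold is steady. I'm handing in.

```bash
python3 -c "
from workcell import *
print(hand_in())"
```

```text
the job is handed in; nothing more can be done
None
```

The job is handed in (no verdict came back): the keeper bar rests in its catch, and the cam lever is held near upright, at an estimated 1.42 ± 0.05 rad, on the third grasp after the ball slipped out twice; I saw no bystander disturbed, though I did not measure them at the end.

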